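Shift the micromanipulator selector from second to third

ROBOT

A 6-joint arm with a two-finger parallel gripper is mounted at the origin on the work surface. World frame = base frame: x ahead of the robot, y to its left, z up, the work surface at z = 0. Lengths are in m, angles in rad, forces in N, time in s.
With the tool pointing down it reaches from about 0.3 to 0.775 m from the base axis. Payload 14.6 kg.
Tool frame: the origin (TCP) lies on the centre line of the jaws, within the pads' length; the fingertips stand ctrl.tcp_to_tips ahead of it and the grasp point (between the pads) lies 2 mm behind it (ctrl.tcp_to_tips is the distance from the TCP to the fingertips, in m); z points along the fingers, y is the line along which they close (so a half turn about z gives the same grasp; the last joint's range is limited). The gripper opens to 94 mm and grips with 3 to 60 N. Pads are 16 mm wide; open, the fingers measure 119 mm over their backs; the gripper's body (75 mm by 177 mm) begins 78 mm behind the grasp point.
Start: joints at [-1.349, 0.3, 1.521, -0, 1.321, -0.067], TCP at [0.157, -0.527, 0.222] pointing down, gripper open.
Joint ranges: [-3.03, 3.03], [-0.79, 2.21], [0.23, 2.52], [-1.04, 4.18], [0, 3.07], [-2.55, 2.55]. Speed limits (rad/s): [2.22, 2.22, 2.57, 3.14, 3.14, 3.14].

INTERFACE

Orientations are given as [roll, pitch, yaw] about the fixed x, y, z axes, in that order (R = Rz(yaw) Ry(pitch) Rx(roll)).
In Python, from station import telemetry, viewer, hand_in, ctrl gives the robot as it stands.
- The arm moves only by the tool step_arm, never from a script. Its argument "plan" is a list of rows, each an object of numbers: "dx", "dy", "dz": the shift along the tool's x, y, z scaled (see below); "rx", "ry", "rz": the turn, a rotation vector about the tool's x, y, z scaled (see below); "claw": the closure, from 0 (fully open) to 1 (shut). In form: [{"dx": .., "dy": .., "dz": .., "rx": .., "ry": .., "rz": .., "claw": ..}, ...]. A call has 1 to 10 rows; each row shifts and turns the commanded pose from where the row before left it, along the tool's axes as they then stand; what a row does not reach is not made up. The controller multiplies each number of a shift by 0.1 m and each number of a turn by 90 degrees. A row lasts 1/10 s, in which the tool goes at most 50 mm and 8.59 degrees, less where a joint would pass 70% of its speed; a pose out of reach is approached as far as the arm can. A call with a number of a shift or a turn outside -1 to 1 is refused whole. A call with a gripper value outside its range is refused whole. The fingers move at their own pace and stop on an object; "grip_force" is the grip in N (left out, the last holds). Time passes only in rows, so rows that do not move let the fingers close. It gives the time, the measured TCP pose, the force, the opening and the grip force at its end, in the units of the state.
- telemetry.get_obs(): the state, without advancing time (a new reading comes with each control period).
- viewer.camera(name): name is "scene" or "top" or "wrist"; returns a dict with "img" (420x560x3 uint8, red, green, blue), "z_map" (420x560 float32, m along the optical axis (not along the pixel's ray), 0 where there is no reading), "fx", "fy", "cx", "cy" (pixels), "R" (3x3) and "t" (3): a world point X has camera coordinates R X + t; the wrist camera has in their place "tool_from_camera" (4x4, takes a point from camera to tool coordinates, whose origin is the TCP and whose axes are the flange's). Camera axes: x right, y down, z forward; pixel columns grow to the right and rows downward; lengths in m; the calibration is good to about 2 mm. A picture is of the moment at which its call begins: read the wrist's pose just before it.
- hand_in(): hands the job in; it is judged then, once.
Trained networks look in a picture, given as the dict that the camera call returned (one of the last four; its "shot" number tells which), for a name from the list of things; names that differ only in an ending like _2 or _b are one class to them, and where a whole thing is asked for, a point or a joint stands for the part that bears it (a point fixed in the world has none). Each returns a list of dicts, best first, with "score" (0 to 1); they miss things now and then, are a little off and sometimes report something else, mostly with a low value. They report only what shows in the picture. A call takes as long as a camera call. They do not tell look-alikes from the thing itself.
- viewer.recognise(target, picture): "rect" ([left, top, right, bottom] in pixels, round what is visible of it).
The state is a dict: "time_s": time; "qpos": joint angles; "joint_vel": joint speeds; "tau": joint torques, N m; "ee_pos": TCP position; "eef_rot": TCP orientation; "force": force on the tool from outside, world axes, zero at the start; "moment": the same for the moment, N m; "grip_width": finger opening in m; "grip_force": force on a finger pad.
Only numpy, scipy, OpenCV 4.12 (cv2) and the standard library are available. Lean on these libraries where they do the work, as an engineer would, in place of code of your own. Each camera call takes 0.05 s, during which the arm holds its last target. There are 200 camera calls.

TASK

The selector lever on the micromanipulator console works like a car's gearstick in an H-shaped gate and stands in second, the near-left slot as the operator sits (wrist-rest edge nearest). Shift it into third, the far-right slot: push it forward only as far as neutral, across to the right, then forward until it is fully home, without letting it slip into first (far left) or fourth (near right) on the way. Just push the lever with a fingertip or the outside of the fingers, without forcing it and without taking it between the fingers; leave the bottle, the dish and the tip rack as they stand, and finish clear of everything.

Things in the scene. Friction and masses are not known exactly. Their poses are not given: they have to be found in the camera images.
- console: White desk console, fixed. Flat deck 240 mm wide (y), x from -100 to +100 mm, 100 mm high; on the operator's side a lower sloped apron with keys and a black wrist roll (x -100 to -201 mm). Origin: bench level, under the centre of the H gate. x axis: forward, away from the wrist roll; y: operator's left; z up. A fixed 36 mm knob stands 18 mm above the deck at (-10,-88) mm.
- fore (a joint): Lever angle fore and aft, rad: 0 neutral, +0.32 fully forward (home in first or third), -0.32 fully back (home in second or fourth). The lever pivots 35 mm above the bench, under the gate's centre; friction holds it where it is left (no springs). It takes about 3 N at the grip. In the cross channel it has play of about 0.05 either way.
- across (a joint): Lever angle sideways, rad: -0.24 at the left slots (first, second), +0.24 at the right slots (third, fourth). It takes about 3 N at the grip and stays where left. In a slot the gate holds it within about 0.05 of that end (0.09 if shoved hard).
- grip_mid (a point): Middle of the lever's black grip, on its axis, 143 mm from the pivot; z axis: up along the lever. The round tapered grip is 21 mm across at its foot (103 mm from the pivot), 29 mm at 165 mm, with a domed top at 183 mm (218 mm above the bench when upright). Below it is a 10 mm steel shaft.
- grip_low (a point): Point on the grip's axis 23 mm below grip_mid (120 mm from the pivot).
- grip_top (a point): Point on the grip's axis 23 mm above grip_mid (166 mm from the pivot).
- oil: Amber bottle, 42 mm across, 85 mm high, standing loose on the bench to the left of the console. Origin: centre of its underside.
- dish: Clear lidded culture dish, 62 mm across, 15 mm high, loose on the bench to the right of the console. Origin: centre of its underside.
- rack: Grey tip rack, 70 x 110 x 42 mm, loose on the bench beyond the console. Origin: centre of its underside.
- gate (a point): Centre of the H gate, 104 mm above the bench, on top of the steel plate (118 x 104 mm) on the deck; axes as the console. Two slots along x, 62 mm long, 16 mm wide, at y +16.4 and -16.4 mm, joined by a 16 mm cross channel at x 0 (neutral). First: far left (+x,+y). Second: near left (-x,+y). Third: far right (+x,-y). Fourth: near right (-x,-y).
- grip_crown (a point): Point on the lever's axis 45 mm above grip_mid, 5 mm beyond the grip's domed top (188 mm from the pivot).
- grip_foot (a point): Point on the lever's axis 46 mm below grip_mid, on the bare 10 mm shaft just under the grip (97 mm from the pivot).
Mind the look-alikes: they are no part of the job. Leave any red or turquoise look-alike of the oil alone.

How it is judged:
By the outcome, as a careful person would: the job done as asked, in the order asked, and still so for the second after the job is handed in, with the robot touching nothing.
It also fails if it takes over 72 s, if anything falls off the work surface, if the arm or the gripper's body presses on something with over 40 N, if the wrist force passes 120 N, or if a joint passes its speed limit or range.

## Working session

There is one attempt and no reset: what is moved stays moved. The work goes in short steps, Python scripts to look and compute and a tool call to move; the robot and the scene stay as the last step left them, time stands still between calls to the robot, and variables do not carry over. Pictures are saved under pics/ and viewed, at most 10 in all, crops included, and the job is handed in when it is done.

Besides the shell and the picture viewer there is one more tool, called as name(argument=value, ...) on one line, values as JSON. step_arm: Moves the arm, as the interface text tells. Shifts and turns lie within -1 to 1; 1 stands for 0.1 m of shift or 90 degrees of turn. Its arguments: {"type":"object","properties":{"plan":{"type":"array"},"grip_force":{"type":"number"}},"required":["plan"]}

```bash
mkdir -p pics; ls; python3 - <<'E'
from station import telemetry, viewer, ctrl
import cv2,numpy as np
o=telemetry.get_obs(); print(o); print(ctrl.tcp_to_tips)
for n in ("scene","top"):
    p=viewer.camera(n); cv2.imwrite(f"pics/{n}0.png",p["img"][:,:,::-1]); np.savez(f"pics/{n}0.npz",**{k:v for k,v in p.items()})
    print(n,p["fx"],p["cx"],p["cy"],p["R"],p["t"])
    for t in ("console","grip_mid","oil","dish","rack"):
        print(t,viewer.recognise(t,p)[:3])
E
```

```text
pics
{'time_s': 0.0, 'qpos': array([-1.34859801e+00,  3.00435469e-01,  1.52157680e+00, -4.65195778e-06,
        1.32072139e+00, -6.65757114e-02]), 'joint_vel': array([-0.00141048, -0.00119381,  0.00129902,  0.00141525,  0.00038761,
       -0.00129901]), 'tau': array([-8.33389549e-04, -5.31804299e+01, -3.52742743e+01,  7.08388863e-02,
        2.43695697e-02, -7.44516274e-05]), 'ee_pos': array([ 0.15658175, -0.52698216,  0.22190768]), 'eef_rot': array([-3.14045388e+00, -7.14111594e-05,  2.88775138e-01]), 'force': array([-0.08884599,  0.51337101,  0.69906567]), 'moment': array([0.00256977, 0.02231176, 0.03565193]), 'grip_force': 0.0, 'grip_width': 0.0936859465759947}
0.017
scene 493.39438392135725 273.99460170983406 204.17442823612674 [[ 0.79790162  0.60276319 -0.00543509]
 [ 0.41355194 -0.55395058 -0.72257425]
 [-0.43855193  0.57429547 -0.69127195]] [-0.51232829 -0.12994956  1.23836732]
console [{'rect': [211.9, 162.1, 229.5, 229.0], 'score': 0.68}, {'rect': [210.0, 161.7, 225.7, 229.9], 'score': 0.63}, {'rect': [114.1, 163.9, 305.9, 329.1], 'score': 0.55}]
grip_mid [{'rect': [205.3, 1
[... 315 characters left out ...]
ore': 0.81}, {'rect': [212.0, 160.7, 227.4, 226.9], 'score': 0.35}]
top 462.9681299313095 277.58159622656893 207.05027455579355 [[ 0.01417093 -0.99978837  0.01491333]
 [-0.9982581  -0.01500036 -0.05705914]
 [ 0.05727077 -0.01407877 -0.99825941]] [0.02069588 0.6251426  0.97831182]
console [{'rect': [244.7, 185.1, 371.8, 340.7], 'score': 0.95}]
grip_mid [{'rect': [282.5, 253.1, 304.3, 277.7], 'score': 0.83}]
oil [{'rect': [141.4, 219.2, 168.5, 239.1], 'score': 0.97}, {'rect': [188.4, 213.4, 205.9, 232.9], 'score': 0.87}, {'rect': [224.7, 165.5, 245.7, 186.0], 'score': 0.82}]
dish [{'rect': [371.6, 268.9, 402.9, 297.6], 'score': 0.7}]
rack [{'rect': [297.7, 135.5, 355.0, 181.7], 'score': 0.87}]
```

View pics/scene0.png

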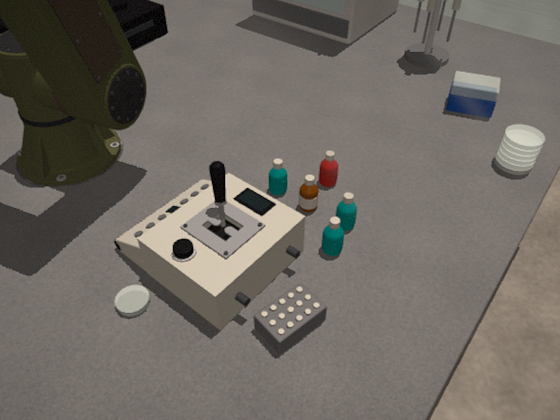

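View pics/top0.png

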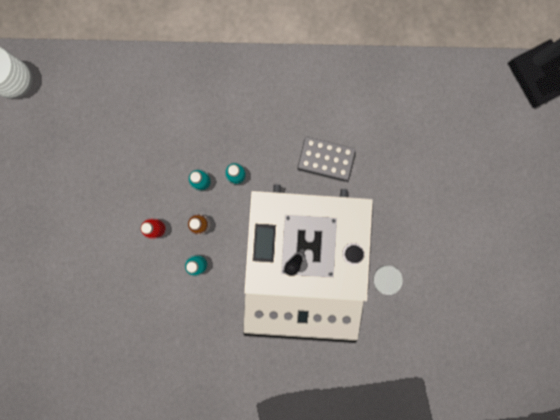

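The scene view shows the lever (215,185) leaning to near-left on the console. In the top view the deck spans about (250,192)–(372,300), with the gate at (309,246), knob at (354,254), dish at (388,280), rack at (327,158) and amber oil at (198,224).

```bash
cat > h.py <<'E'
import numpy as np
def cloud(p):
    z=p["z_map"]; v,u=np.mgrid[:z.shape[0],:z.shape[1]]
    c=np.stack([(u-p["cx"])/p["fx"]*z,(v-p["cy"])/p["fy"]*z,z],-1)
    return (c-p["t"])@p["R"]
E
python3 - <<'E'
import numpy as np,cv2
from h import cloud
P={n:np.load(f"pics/{n}0.npz") for n in("top","scene")}
for n,p in P.items():
    W=cloud(p); ok=p["z_map"]>0
    d=ok&(abs(W[...,2]-.1)<.006)&(W[...,0]>.3)&(W[...,0]<.8)&(abs(W[...,1])<.25)
    m=cv2.morphologyEx(d.astype(np.uint8),cv2.MORPH_OPEN,np.ones((3,3)))
    k,l,s,_=cv2.connectedComponentsWithStats(m); i=1+s[1:,4].argmax()
    pts=W[l==i][:,:2].astype(np.float32); r=cv2.minAreaRect(pts*1000); print(n,"deck",r, np.median(W[l==i][:,2])); print(cv2.boxPoints(r))
    c=np.array(r[0])/1000
    g=ok&(W[...,2]>.125)&(np.hypot(W[...,0]-c[0],W[...,1]-c[1])<.1)
    q=W[g]; print("grip",len(q),q.min(0),q.max(0))
    for a in np.arange(.13,.22,.02):
        s=q[abs(q[:,2]-a)<.01]; 
        if len(s): print(a,s.mean(0),len(s))
    k=ok&(abs(W[...,2]-.118)<.004)&(np.hypot(W[...,0]-c[0],W[...,1]-c[1])<.13); 
    print("knob",k.sum(),np.median(W[k],0))
E
```

```text
top deck ((544.3027954101562, -30.93836212158203), (240.49993896484375, 200.35601806640625), 86.96578979492188) 0.09997323405444108
[[ 437.90015 -145.7171 ]
 [ 637.9752  -156.32239]
 [ 650.70544   83.84038]
 [ 450.63037   94.44566]]
grip 325 [ 0.4940776  -0.01795045  0.13191722] [0.53182821 0.01978273 0.21116289]
0.13 [ 0.52765619 -0.01047349  0.13599217] 19
0.15 [ 0.5260538  -0.00901468  0.14873943] 31
0.16999999999999998 [ 0.52255498 -0.00449194  0.16994015] 31
0.18999999999999997 [0.51547004 0.00157792 0.19207439] 60
0.20999999999999996 [0.50793973 0.00746493 0.20586454] 184
knob 266 [ 0.53039313 -0.11771407  0.11720469]
scene deck ((546.07763671875, -31.326995849609375), (243.76588439941406, 204.14923095703125), 87.05903625488281) 0.09886474728158288
[[ 437.884   -147.81227]
 [ 641.7644  -158.28654]
 [ 654.27124   85.15828]
 [ 450.39087   95.63255]]
grip 598 [ 0.49653854 -0.02029492  0.12552258] [0.5351865  0.0178401  0.20994242]
0.13 [ 0.52801974 -0.01331545  0.13460537] 62
0.15 [ 0.52485963 -0.0104334   0.15000365] 116
0.16999999999999998 [ 0.52149113 -0.00634581  0.17032567] 141
0.18999999999999997 [ 0.51758234 -0.00214499  0.19034438] 161
0.20999999999999996 [0.51211751 0.0032556  0.20444215] 118
knob 266 [ 0.53156519 -0.11871481  0.11629006]
```

```bash
cat >> h.py <<'E'
C=np.array([.545,-.031]); A=-.053
X=np.array([np.cos(A),np.sin(A)]); Y=np.array([-X[1],X[0]])
def con(p): d=np.asarray(p)[:2]-C; return np.r_[d@X,d@Y]*1000
def face(f,a,zt):
    "distance from gate centre of the trailing side of the grip above height zt mm, for lean f along the push, a across"
    s=np.arange(100,184.); r=np.interp(s,[103,165,175,183],[10.5,14.5,11.5,0])
    x=s*np.sin(f)-r*np.cos(f); z=35+(s*np.cos(f)+r*np.sin(f))*np.cos(a)
    return x[z>=zt].min()
E
python3 - <<'E'
from h import *
print("tcp",con([.1566,-.527]))
for zt in(160,170):
    print(zt,"fore",[(f,round(face(f,.24,zt)-8,1)) for f in(-.32,-.2,-.1,-.05,0,.05,.1,.2,.27,.32)])
    print(zt,"right",[(f,round(face(f,0,zt)-12.5,1)) for f in(-.24,-.1,0,.1,.19,.24)])
E
```

```text
tcp [-361.57892532 -515.8790951 ]
160 fore [(-0.32, np.float64(-74.0)), (-0.2, np.float64(-55.0)), (-0.1, np.float64(-38.9)), (-0.05, np.float64(-30.7)), (0, np.float64(-22.5)), (0.05, np.float64(-14.2)), (0.1, np.float64(-7.2)), (0.2, np.float64(5.7)), (0.27, np.float64(15.1)), (0.32, np.float64(21.8))]
160 right [(-0.24, np.float64(-65.8)), (-0.1, np.float64(-43.4)), (0, np.float64(-27.0)), (0.1, np.float64(-11.9)), (0.19, np.float64(-0.6)), (0.24, np.float64(5.8))]
170 fore [(-0.32, np.float64(-74.0)), (-0.2, np.float64(-55.0)), (-0.1, np.float64(-38.9)), (-0.05, np.float64(-30.7)), (0, np.float64(-22.5)), (0.05, np.float64(-14.2)), (0.1, np.float64(-6.9)), (0.2, np.float64(7.2)), (0.27, np.float64(17.1)), (0.32, np.float64(24.6))]
170 right [(-0.24, np.float64(-65.8)), (-0.1, np.float64(-43.4)), (0, np.float64(-27.0)), (0.1, np.float64(-11.5)), (0.19, np.float64(0.8)), (0.24, np.float64(7.6))]
```

step_arm(plan=[{"dx": 0, "dy": 0, "dz": 0, "rx": 0, "ry": 0, "rz": 0.073, "claw": 1}, {"dx": 0, "dy": 0, "dz": 0, "rx": 0, "ry": 0, "rz": 0.073, "claw": 1}, {"dx": 0, "dy": 0, "dz": 0, "rx": 0, "ry": 0, "rz": 0.072, "claw": 1}, {"dx": 0.17, "dy": -0.37, "dz": 0, "rx": 0, "ry": 0, "rz": 0, "claw": 1}, {"dx": 0.17, "dy": -0.37, "dz": 0, "rx": 0, "ry": 0, "rz": 0, "claw": 1}, {"dx": 0.17, "dy": -0.37, "dz": 0, "rx": 0, "ry": 0, "rz": 0, "claw": 1}, {"dx": 0.17, "dy": -0.37, "dz": 0, "rx": 0, "ry": 0, "rz": 0, "claw": 1}, {"dx": 0.17, "dy": -0.37, "dz": 0, "rx": 0, "ry": 0, "rz": 0, "claw": 1}, {"dx": 0.17, "dy": -0.37, "dz": 0, "rx": 0, "ry": 0, "rz": 0, "claw": 1}, {"dx": 0, "dy": 0, "dz": 0, "rx": 0, "ry": 0, "rz": 0, "claw": 1}])

```text
time_s: 1.6
ee_pos: [0.2718, -0.3082, 0.2228]
eef_rot: [3.141, -0.001, -0.05]
force: [-0.0, -1.6, 0.7]
grip_width: 0.0176
grip_force: 0.0
```

step_arm(plan=[{"dx": 0.176, "dy": -0.367, "dz": 0, "rx": 0, "ry": 0, "rz": 0, "claw": 1}, {"dx": 0.176, "dy": -0.367, "dz": 0, "rx": 0, "ry": 0, "rz": 0, "claw": 1}, {"dx": 0.176, "dy": -0.367, "dz": 0, "rx": 0, "ry": 0, "rz": 0, "claw": 1}, {"dx": 0.176, "dy": -0.367, "dz": 0, "rx": 0, "ry": 0, "rz": 0, "claw": 1}, {"dx": 0.176, "dy": -0.367, "dz": 0, "rx": 0, "ry": 0, "rz": 0, "claw": 1}, {"dx": 0.176, "dy": -0.367, "dz": 0, "rx": 0, "ry": 0, "rz": 0, "claw": 1}, {"dx": 0.176, "dy": -0.367, "dz": 0, "rx": 0, "ry": 0, "rz": 0, "claw": 1}, {"dx": 0.176, "dy": -0.367, "dz": 0, "rx": 0, "ry": 0, "rz": 0, "claw": 1}, {"dx": 0.17, "dy": -0.36, "dz": 0, "rx": 0, "ry": 0, "rz": 0, "claw": 1}, {"dx": 0, "dy": 0, "dz": 0.18, "rx": 0, "ry": 0, "rz": 0, "claw": 1}])

```text
time_s: 2.6
ee_pos: [0.448, 0.0122, 0.2057]
eef_rot: [-3.141, -0.004, -0.05]
force: [1.0, -0.5, -0.6]
grip_width: 0.0002
grip_force: 0.0
```

step_arm(plan=[{"dx": 0, "dy": 0, "dz": 0.18, "rx": 0, "ry": 0, "rz": 0, "claw": 1}, {"dx": 0, "dy": 0, "dz": 0, "rx": 0, "ry": 0, "rz": 0, "claw": 1}, {"dx": 0, "dy": 0, "dz": 0, "rx": 0, "ry": 0, "rz": 0, "claw": 1}])

```text
time_s: 2.9
ee_pos: [0.4459, 0.0092, 0.1869]
eef_rot: [3.142, 0.0, -0.054]
force: [-0.7, 0.2, 0.1]
grip_width: 0.0004
grip_force: 0.0
```

```bash
python3 - <<'E'
from station import telemetry, viewer
from h import *; import cv2
o=telemetry.get_obs(); print(con(o["ee_pos"]),o["ee_pos"],o["eef_rot"],o["grip_width"],o["force"])
p=viewer.camera("scene"); cv2.imwrite("pics/s1.png",cv2.resize(p["img"][110:330,90:360,::-1],None,fx=2.5,fy=2.5))
W=cloud(p); m=(p["z_map"]>0)&(W[...,2]>.125)&(W[...,2]<.25)
c=((W[...,:2]-C)@X, (W[...,:2]-C)@Y)
# finger points: behind lever
f=m&(c[0]<-.08)&(c[0]>-.14)&(abs(c[1]-.04)<.04)&(W[...,2]<.22)
print("finger",f.sum(),c[0][f].min(),c[0][f].max(),c[1][f].min(),c[1][f].max(),W[f][:,2].min())
E
```

```text
[-101.13343146   34.91890598] [0.44585841 0.00922744 0.18691025] [ 3.14155242e+00  5.33516371e-05 -5.41512049e-02] 0.00035631717819435325 [-0.72738107  0.15770941  0.11330188]
finger 333 -0.11087017446108169 -0.08771413580830849 0.020105853553078933 0.04608448065585718 0.16710339527023096
```

View pics/s1.png

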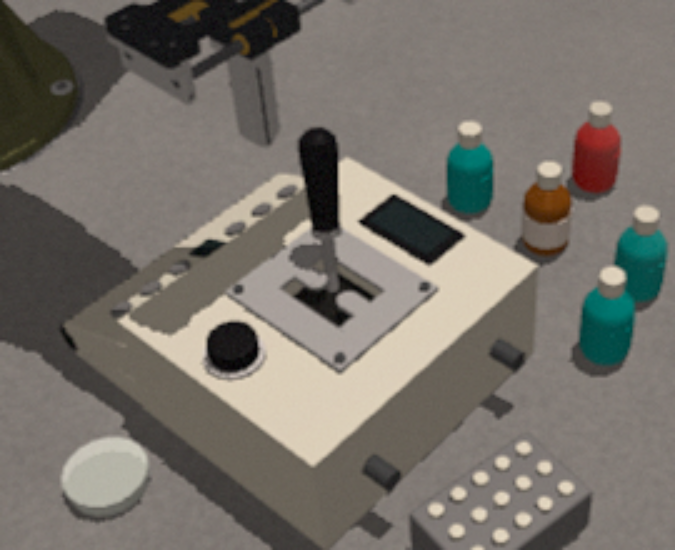

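The closed fingers stand just behind the lever, which still sits in second (grip about (320,180) in the crop). Next I push towards neutral and stop short to check.

step_arm(plan=[{"dx": 0.1, "dy": -0.03, "dz": 0, "rx": 0, "ry": 0, "rz": 0, "claw": 1}, {"dx": 0.1, "dy": 0, "dz": 0, "rx": 0, "ry": 0, "rz": 0, "claw": 1}, {"dx": 0.06, "dy": 0, "dz": 0, "rx": 0, "ry": 0, "rz": 0, "claw": 1}, {"dx": 0.06, "dy": 0, "dz": 0, "rx": 0, "ry": 0, "rz": 0, "claw": 1}, {"dx": 0.06, "dy": 0, "dz": 0, "rx": 0, "ry": 0, "rz": 0, "claw": 1}, {"dx": 0.06, "dy": 0, "dz": 0, "rx": 0, "ry": 0, "rz": 0, "claw": 1}, {"dx": 0.06, "dy": 0, "dz": 0, "rx": 0, "ry": 0, "rz": 0, "claw": 1}, {"dx": 0.06, "dy": 0, "dz": 0, "rx": 0, "ry": 0, "rz": 0, "claw": 1}, {"dx": 0.06, "dy": 0, "dz": 0, "rx": 0, "ry": 0, "rz": 0, "claw": 1}, {"dx": 0, "dy": 0, "dz": 0, "rx": 0, "ry": 0, "rz": 0, "claw": 1}])

```text
time_s: 3.95
ee_pos: [0.5082, 0.0093, 0.1863]
eef_rot: [-3.141, 0.0, -0.054]
force: [-2.2, 0.2, 1.3]
grip_width: 0.0003
grip_force: 1.1
```

```bash
cat >> h.py <<'E'
def lever(p):
    "fit lever angles (fore, across) to depth points of the grip/shaft by least squares on a cone"
    from scipy.optimize import least_squares
    W=cloud(p); d=W[...,:2]-C; P=np.stack([d@X,d@Y,W[...,2]-.035],-1)*1000
    im=p["img"].astype(int)
    m=(p["z_map"]>0)&(P[...,2]>75)&(P[...,2]<190)&(np.hypot(P[...,0],P[...,1])<95)&(im.max(-1)<60)
    q=P[m]
    def ax(v): 
        u=np.array([np.tan(v[0]),-np.tan(v[1]),1]); return u/np.linalg.norm(u)
    def res(v):
        u=ax(v); s=q@u; r=np.linalg.norm(q-s[:,None]*u,axis=1)
        return np.where((s>100)&(s<186),r-np.interp(s,[103,165,175,183],[10.5,14.5,11.5,0]),12)
    b=min((least_squares(res,[f,a],loss="soft_l1",f_scale=2,diff_step=1e-3) for f in(-.3,0,.3) for a in(-.24,0,.24)),key=lambda r:r.cost)
    return b.x.round(3),len(q),round(float(np.median(abs(res(b.x)))),1)
def look(name):
    from station import telemetry, viewer; import cv2
    o=telemetry.get_obs(); print("t",o["time_s"],"con",con(o["ee_pos"]).round(1),o["ee_pos"][2].round(4),"F",o["force"].round(1))
    for n in("scene","top"):
        p=viewer.camera(n); print(n,lever(p))
        if n=="scene": cv2.imwrite(f"pics/{name}.png",cv2.resize(p["img"][130:290,110:310,::-1],None,fx=3.5,fy=3.5))
E
python3 - <<'E'
from h import *
for n in("scene","top"): print("initial",n,lever(np.load(f"pics/{n}0.npz")))
look("s2")
E
```

```text
initial scene (array([-0.236, -0.22 ]), 679, 1.4)
initial top (array([-0.235, -0.22 ]), 390, 5.0)
t 3.95 con [-38.8  38.3] 0.1863 F [-2.2  0.2  1.3]
scene (array([-0.097, -0.22 ]), 703, 1.5)
top (array([-0.088, -0.238]), 178, 12.0)
```

step_arm(plan=[{"dx": 0.05, "dy": 0, "dz": 0, "rx": 0, "ry": 0, "rz": 0, "claw": 1}, {"dx": 0.05, "dy": 0, "dz": 0, "rx": 0, "ry": 0, "rz": 0, "claw": 1}, {"dx": 0.04, "dy": 0, "dz": 0, "rx": 0, "ry": 0, "rz": 0, "claw": 1}, {"dx": 0, "dy": 0, "dz": 0, "rx": 0, "ry": 0, "rz": 0, "claw": 1}])

```text
time_s: 4.45
ee_pos: [0.5221, 0.0086, 0.1864]
eef_rot: [-3.142, -0.0, -0.054]
force: [-1.5, 0.1, 2.0]
grip_width: 0.0006
grip_force: 1.1
```

```bash
python3 -c "
from h import *
look('s3')"
```

```text
t 4.45 con [-24.9  38.3] 0.1864 F [-1.5  0.1  2. ]
scene (array([-0.011, -0.22 ]), 691, 1.4)
top (array([-0.093,  0.754]), 87, 2.3)
```

View pics/s3.png

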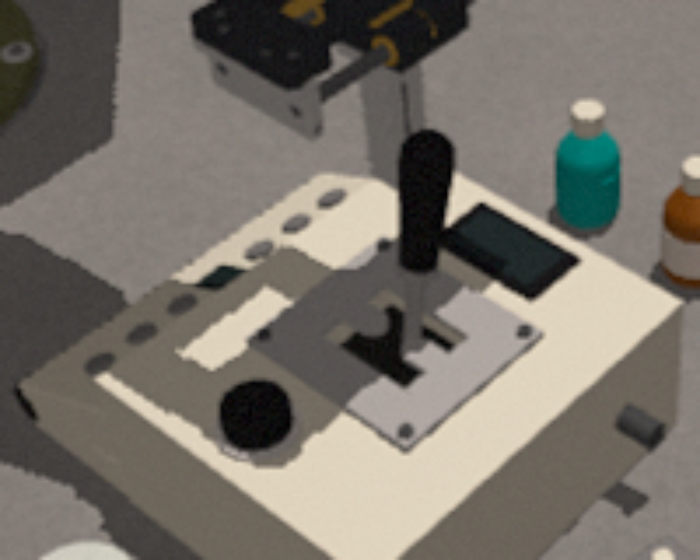

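The lever stands upright fore and aft at the left end of the cross channel (grip (425,200)), so it is in neutral. Now I go round to its left side.

step_arm(plan=[{"dx": -0.2, "dy": 0, "dz": 0, "rx": 0, "ry": 0, "rz": 0, "claw": 1}, {"dx": -0.05, "dy": -0.25, "dz": 0, "rx": 0, "ry": 0, "rz": 0, "claw": 1}, {"dx": 0, "dy": -0.25, "dz": 0, "rx": 0, "ry": 0, "rz": 0, "claw": 1}, {"dx": 0.24, "dy": 0, "dz": 0, "rx": 0, "ry": 0, "rz": 0, "claw": 1}, {"dx": 0.24, "dy": 0, "dz": 0, "rx": 0, "ry": 0, "rz": 0, "claw": 1}, {"dx": 0, "dy": 0.1, "dz": 0, "rx": 0, "ry": 0, "rz": 0, "claw": 1}, {"dx": 0, "dy": 0.06, "dz": 0, "rx": 0, "ry": 0, "rz": 0, "claw": 1}, {"dx": 0, "dy": 0.06, "dz": 0, "rx": 0, "ry": 0, "rz": 0, "claw": 1}, {"dx": 0, "dy": 0.06, "dz": 0, "rx": 0, "ry": 0, "rz": 0, "claw": 1}, {"dx": 0, "dy": 0, "dz": 0, "rx": 0, "ry": 0, "rz": 0, "claw": 1}])

```text
time_s: 5.55
ee_pos: [0.5456, 0.0287, 0.1868]
eef_rot: [-3.142, -0.001, -0.054]
force: [1.0, 0.2, 0.5]
grip_width: 0.0003
grip_force: 0.0
```

```bash
python3 -c "
from h import *
look('s4')"
```

```text
t 5.55 con [-2.6 59.6] 0.1868 F [1.  0.2 0.5]
scene (array([-0.011, -0.193]), 696, 1.4)
top (array([-0.099,  0.747]), 168, 3.2)
```

step_arm(plan=[{"dx": 0, "dy": 0.07, "dz": 0, "rx": 0, "ry": 0, "rz": 0, "claw": 1}, {"dx": 0, "dy": 0.07, "dz": 0, "rx": 0, "ry": 0, "rz": 0, "claw": 1}, {"dx": 0, "dy": 0.07, "dz": 0, "rx": 0, "ry": 0, "rz": 0, "claw": 1}, {"dx": 0, "dy": 0.07, "dz": 0, "rx": 0, "ry": 0, "rz": 0, "claw": 1}, {"dx": 0, "dy": 0.07, "dz": 0, "rx": 0, "ry": 0, "rz": 0, "claw": 1}, {"dx": 0, "dy": 0.07, "dz": 0, "rx": 0, "ry": 0, "rz": 0, "claw": 1}, {"dx": 0, "dy": 0.07, "dz": 0, "rx": 0, "ry": 0, "rz": 0, "claw": 1}, {"dx": 0, "dy": 0.06, "dz": 0, "rx": 0, "ry": 0, "rz": 0, "claw": 1}, {"dx": 0, "dy": 0, "dz": 0, "rx": 0, "ry": 0, "rz": 0, "claw": 1}])

```text
time_s: 6.55
ee_pos: [0.5427, -0.0266, 0.1862]
eef_rot: [3.141, 0.0, -0.054]
force: [-0.1, 0.1, 0.8]
grip_width: 0.0006
grip_force: 0.0
```

```bash
python3 -c "
from h import *
look('s5')"
```

```text
t 6.55 con [-2.5  4.3] 0.1862 F [-0.1  0.1  0.8]
scene (array([-0.008,  0.151]), 669, 1.4)
top (array([-0.3 , -0.24]), 0, nan)
  return _methods._mean(a, axis=axis, dtype=dtype,
  ret = ret.dtype.type(ret / rcount)
```

View pics/s5.png

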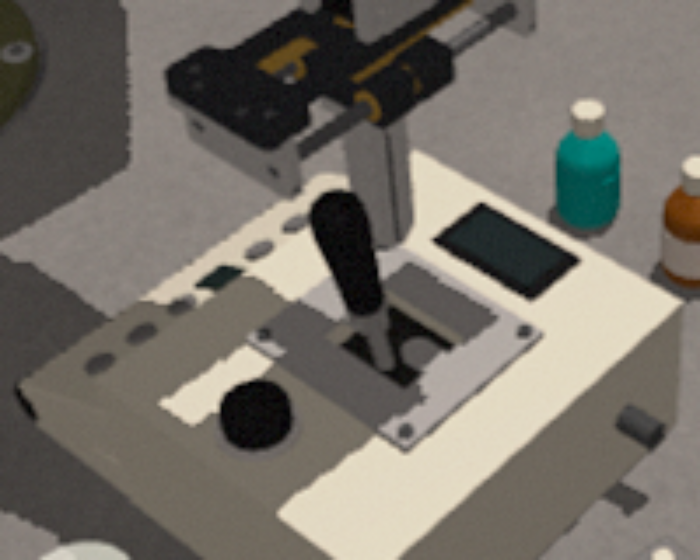

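The lever has crossed most of the channel and leans right (grip (350,250)). A few millimetres more are needed.

step_arm(plan=[{"dx": 0, "dy": 0.03, "dz": 0, "rx": 0, "ry": 0, "rz": 0, "claw": 1}, {"dx": 0, "dy": 0.03, "dz": 0, "rx": 0, "ry": 0, "rz": 0, "claw": 1}, {"dx": 0, "dy": 0.03, "dz": 0, "rx": 0, "ry": 0, "rz": 0, "claw": 1}, {"dx": 0, "dy": 0.02, "dz": 0, "rx": 0, "ry": 0, "rz": 0, "claw": 1}, {"dx": 0, "dy": 0, "dz": 0, "rx": 0, "ry": 0, "rz": 0, "claw": 1}])

```text
time_s: 7.15
ee_pos: [0.5422, -0.0369, 0.1864]
eef_rot: [3.141, 0.0, -0.054]
force: [-0.6, 1.4, -1.6]
grip_width: -0.0
grip_force: 0.6
```

```bash
python3 -W ignore -c "
from h import *
look('s6')"
```

```text
t 7.15 con [-2.4 -6. ] 0.1864 F [-0.6  1.4 -1.6]
scene (array([-0.007,  0.21 ]), 659, 1.7)
top (array([-0.3 , -0.24]), 0, nan)
```

step_arm(plan=[{"dx": 0, "dy": 0.02, "dz": 0, "rx": 0, "ry": 0, "rz": 0, "claw": 1}, {"dx": 0, "dy": -0.17, "dz": 0, "rx": 0, "ry": 0, "rz": 0, "claw": 1}, {"dx": -0.25, "dy": 0, "dz": 0, "rx": 0, "ry": 0, "rz": 0, "claw": 1}, {"dx": -0.23, "dy": 0, "dz": 0, "rx": 0, "ry": 0, "rz": 0, "claw": 1}, {"dx": 0, "dy": 0.23, "dz": 0, "rx": 0, "ry": 0, "rz": 0, "claw": 1}, {"dx": 0, "dy": 0.22, "dz": 0, "rx": 0, "ry": 0, "rz": 0, "claw": 1}, {"dx": 0.1, "dy": 0, "dz": 0, "rx": 0, "ry": 0, "rz": 0, "claw": 1}, {"dx": 0, "dy": 0, "dz": 0, "rx": 0, "ry": 0, "rz": 0, "claw": 1}])

```text
time_s: 8.05
ee_pos: [0.5036, -0.0648, 0.1866]
eef_rot: [3.141, -0.001, -0.055]
force: [0.8, 0.1, 0.0]
grip_width: 0.0005
grip_force: 0.0
```

```bash
python3 -W ignore -c "
from h import *
look('s7')"
```

```text
t 8.05 con [-39.6 -36. ] 0.1866 F [0.8 0.1 0. ]
scene (array([-0.004,  0.207]), 678, 3.0)
top (array([-0.027,  0.169]), 251, 12.0)
```

step_arm(plan=[{"dx": 0.1, "dy": 0, "dz": 0, "rx": 0, "ry": 0, "rz": 0, "claw": 1}, {"dx": 0.06, "dy": 0, "dz": 0, "rx": 0, "ry": 0, "rz": 0, "claw": 1}, {"dx": 0.05, "dy": 0, "dz": 0, "rx": 0, "ry": 0, "rz": 0, "claw": 1}, {"dx": 0.05, "dy": 0, "dz": 0, "rx": 0, "ry": 0, "rz": 0, "claw": 1}, {"dx": 0, "dy": 0, "dz": 0, "rx": 0, "ry": 0, "rz": 0, "claw": 1}])

```text
time_s: 8.65
ee_pos: [0.5291, -0.0658, 0.1863]
eef_rot: [-3.141, 0.0, -0.053]
force: [-1.8, -1.0, 0.7]
grip_width: 0.0008
grip_force: 0.9
```

```bash
python3 -W ignore -c "
from h import *
look('s8')"
```

```text
t 8.65 con [-14.1 -35.6] 0.1863 F [-1.8 -1.   0.7]
scene (array([0.062, 0.22 ]), 645, 1.9)
top (array([-0.3 , -0.24]), 0, nan)
```

It has entered third freely, so I continue.

step_arm(plan=[{"dx": 0.05, "dy": 0, "dz": 0, "rx": 0, "ry": 0, "rz": 0, "claw": 1}, {"dx": 0.05, "dy": 0, "dz": 0, "rx": 0, "ry": 0, "rz": 0, "claw": 1}, {"dx": 0.05, "dy": 0, "dz": 0, "rx": 0, "ry": 0, "rz": 0, "claw": 1}, {"dx": 0.05, "dy": 0, "dz": 0, "rx": 0, "ry": 0, "rz": 0, "claw": 1}, {"dx": 0.05, "dy": 0, "dz": 0, "rx": 0, "ry": 0, "rz": 0, "claw": 1}, {"dx": 0.05, "dy": 0, "dz": 0, "rx": 0, "ry": 0, "rz": 0, "claw": 1}, {"dx": 0, "dy": 0, "dz": 0, "rx": 0, "ry": 0, "rz": 0, "claw": 1}])

```text
time_s: 9.45
ee_pos: [0.5592, -0.0676, 0.1863]
eef_rot: [3.141, -0.0, -0.054]
force: [-1.7, -0.2, -0.5]
grip_width: 0.0005
grip_force: 1.0
```

```bash
python3 -W ignore -c "
from h import *
look('s9')"
```

```text
t 9.45 con [ 16.1 -35.8] 0.1863 F [-1.7 -0.2 -0.5]
scene (array([0.276, 0.231]), 584, 2.5)
top (array([-0.3 , -0.24]), 0, nan)
```

step_arm(plan=[{"dx": 0.02, "dy": 0, "dz": 0, "rx": 0, "ry": 0, "rz": 0, "claw": 1}, {"dx": 0.02, "dy": 0, "dz": 0, "rx": 0, "ry": 0, "rz": 0, "claw": 1}, {"dx": 0.02, "dy": 0, "dz": 0, "rx": 0, "ry": 0, "rz": 0, "claw": 1}, {"dx": 0, "dy": 0, "dz": 0, "rx": 0, "ry": 0, "rz": 0, "claw": 1}])

```text
time_s: 9.95
ee_pos: [0.5648, -0.0678, 0.1864]
eef_rot: [-3.142, 0.0, -0.054]
force: [-2.6, -0.7, -0.7]
grip_width: 0.0004
grip_force: 1.3
```

step_arm(plan=[{"dx": 0.01, "dy": 0, "dz": 0, "rx": 0, "ry": 0, "rz": 0, "claw": 1}, {"dx": 0, "dy": 0, "dz": 0, "rx": 0, "ry": 0, "rz": 0, "claw": 1}])

```text
time_s: 10.15
ee_pos: [0.5657, -0.0679, 0.1864]
eef_rot: [-3.142, 0.0, -0.054]
force: [-2.9, 0.1, -1.0]
grip_width: 0.0003
grip_force: 1.3
```

```bash
python3 -W ignore -c "
from h import *
look('s10')"
```

```text
t 10.15 con [ 22.6 -35.7] 0.1864 F [-2.9  0.1 -1. ]
scene (array([0.319, 0.231]), 572, 2.8)
top (array([-0.3 , -0.24]), 0, nan)
```

Nearly at the stop, so I creep 1 mm at a time until the force rises.

step_arm(plan=[{"dx": 0.01, "dy": 0, "dz": 0, "rx": 0, "ry": 0, "rz": 0, "claw": 1}, {"dx": 0, "dy": 0, "dz": 0, "rx": 0, "ry": 0, "rz": 0, "claw": 1}])

```text
time_s: 10.45
ee_pos: [0.5667, -0.068, 0.1865]
eef_rot: [-3.142, -0.0, -0.054]
force: [-3.0, -0.0, -0.9]
grip_width: 0.0004
grip_force: 1.3
```

step_arm(plan=[{"dx": 0.01, "dy": 0, "dz": 0, "rx": 0, "ry": 0, "rz": 0, "claw": 1}, {"dx": 0, "dy": 0, "dz": 0, "rx": 0, "ry": 0, "rz": 0, "claw": 1}])

```text
time_s: 10.65
ee_pos: [0.5677, -0.068, 0.1865]
eef_rot: [-3.142, -0.0, -0.054]
force: [-2.8, -0.5, -1.4]
grip_width: 0.0006
grip_force: 1.3
```

step_arm(plan=[{"dx": 0.01, "dy": 0, "dz": 0, "rx": 0, "ry": 0, "rz": 0, "claw": 1}, {"dx": 0, "dy": 0, "dz": 0, "rx": 0, "ry": 0, "rz": 0, "claw": 1}])

```text
time_s: 10.85
ee_pos: [0.5687, -0.068, 0.1864]
eef_rot: [-3.142, 0.0, -0.054]
force: [-4.0, -0.1, -0.6]
grip_width: 0.0004
grip_force: 1.6
```

step_arm(plan=[{"dx": 0.01, "dy": 0, "dz": 0, "rx": 0, "ry": 0, "rz": 0, "claw": 1}, {"dx": 0, "dy": 0, "dz": 0, "rx": 0, "ry": 0, "rz": 0, "claw": 1}])

```text
time_s: 11.05
ee_pos: [0.5695, -0.0681, 0.1863]
eef_rot: [-3.141, 0.001, -0.054]
force: [-4.7, -1.4, -1.1]
grip_width: 0.0007
grip_force: 2.4
```

```bash
python3 -W ignore -c "
from h import *
look('s11')"
```

```text
t 11.05 con [ 26.4 -35.7] 0.1863 F [-4.7 -1.4 -1.1]
scene (array([0.336, 0.231]), 564, 2.8)
top (array([-0.3 , -0.24]), 0, nan)
```

View pics/s11.png

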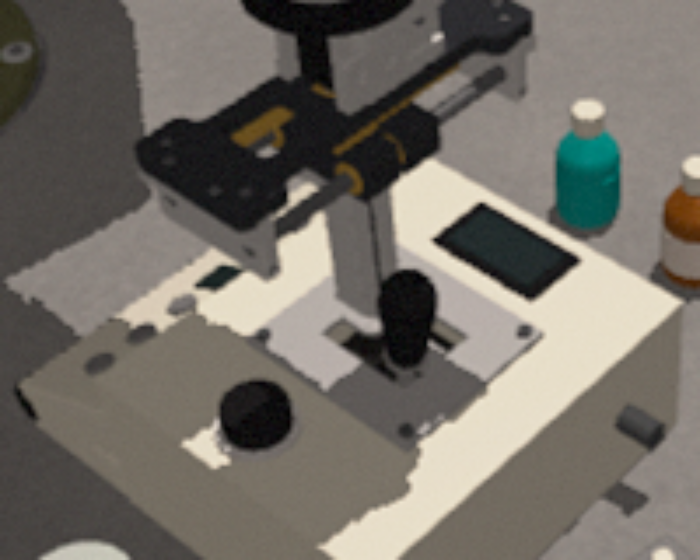

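The lever (405,315) is in the far-right slot, with the force starting to rise at the stop. One last small nudge will confirm it before I back off and lift clear.

step_arm(plan=[{"dx": 0.015, "dy": 0, "dz": 0, "rx": 0, "ry": 0, "rz": 0, "claw": 1}, {"dx": 0, "dy": 0, "dz": 0, "rx": 0, "ry": 0, "rz": 0, "claw": 1}])

```text
time_s: 11.35
ee_pos: [0.5706, -0.0681, 0.186]
eef_rot: [-3.141, 0.002, -0.054]
force: [-7.9, 0.3, -1.7]
grip_width: 0.0008
grip_force: 3.5
```

step_arm(plan=[{"dx": -0.1, "dy": 0, "dz": 0, "rx": 0, "ry": 0, "rz": 0, "claw": 1}, {"dx": -0.3, "dy": 0, "dz": 0, "rx": 0, "ry": 0, "rz": 0, "claw": 1}, {"dx": -0.3, "dy": 0, "dz": 0, "rx": 0, "ry": 0, "rz": 0, "claw": 1}, {"dx": -0.3, "dy": 0, "dz": 0, "rx": 0, "ry": 0, "rz": 0, "claw": 1}, {"dx": 0, "dy": 0, "dz": -0.3, "rx": 0, "ry": 0, "rz": 0, "claw": 1}, {"dx": 0, "dy": 0, "dz": -0.3, "rx": 0, "ry": 0, "rz": 0, "claw": 1}, {"dx": -0.2, "dy": 0, "dz": -0.3, "rx": 0, "ry": 0, "rz": 0, "claw": 1}, {"dx": 0, "dy": 0, "dz": 0, "rx": 0, "ry": 0, "rz": 0, "claw": 1}, {"dx": 0, "dy": 0, "dz": 0, "rx": 0, "ry": 0, "rz": 0, "claw": 1}])

```text
time_s: 12.25
ee_pos: [0.4514, -0.0618, 0.277]
eef_rot: [3.141, -0.003, -0.054]
force: [0.1, 0.4, -0.8]
grip_width: 0.0003
grip_force: 0.0
```

```bash
python3 -W ignore -c "
from h import *
look('s12')"
```

```text
t 12.25 con [-91.8 -35.7] 0.277 F [ 0.1  0.4 -0.8]
scene (array([0.338, 0.232]), 540, 2.7)
top (array([0.326, 0.225]), 429, 3.5)
```

View pics/s12.png

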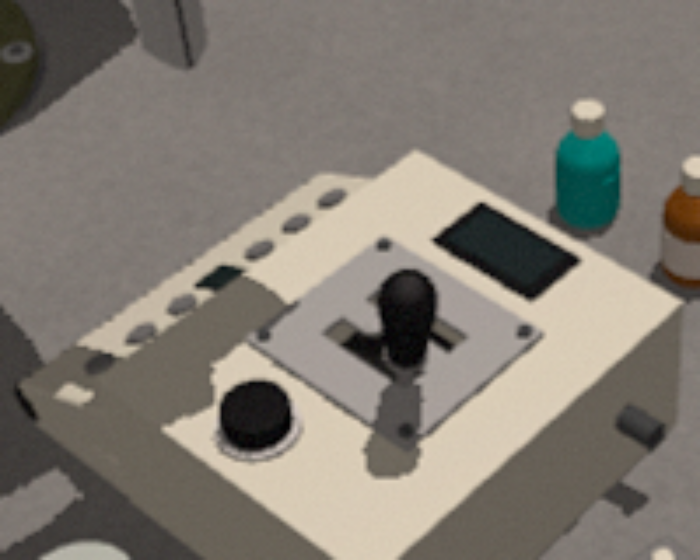

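The lever (405,320) rests fully home in third, at about 0.33 fore and 0.23 across. The arm is clear of it and the other items are undisturbed.

```bash
python3 -c "
from station import hand_in
print(hand_in())"
```

```text
the job is handed in; nothing more can be done
None
```

The lever went from second through neutral and across into third, where it rests fully home (about 0.33 fore, 0.23 across); the arm finished clear and I handed the job in at about 12 s.

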